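# Put the change gear away and shut the tool chest drawer

### The arm

A 6-joint arm with a two-finger parallel gripper is mounted at the origin on the work surface. World frame = base frame: x ahead of the robot, y to its left, z up, the work surface at z = 0. Lengths are in m, angles in rad, forces in N, time in s.
With the tool pointing down it reaches from about 0.4 to 0.825 m from the base axis. Payload 7 kg.
Tool frame: the origin (TCP) lies on the centre line of the jaws, within the pads' length; the fingertips stand 22 mm ahead of it and the grasp point (between the pads) lies 3 mm ahead of it (arm.tcp_to_tips is the distance from the TCP to the fingertips, in m); z points along the fingers, y is the line along which they close (so a half turn about z gives the same grasp; the last joint's range is limited). The gripper opens to 88 mm and grips with 3 to 60 N. Pads are 19 mm wide; open, the fingers measure 130 mm over their backs; the gripper's body (78 mm by 193 mm) begins 47 mm behind the grasp point.
Start: joints at [-0.952, 0.359, 0.012, 0, -1.224, -0.288], TCP at [0.219, -0.638, 0.22] pointing down, gripper open.
Joint ranges: [-3.07, 3.07], [-1.43, 2.12], [-1.02, 1.25], [-3.03, 1.67], [-3.05, -0], [-3.03, 3.03]. Speed limits (rad/s): [2.39, 2.39, 3.01, 3.14, 3.14, 3.14].

### API

Orientations are given as [roll, pitch, yaw] about the fixed x, y, z axes, in that order (R = Rz(yaw) Ry(pitch) Rx(roll)).
In Python, from station import arm gives the robot as it stands.
- The arm moves only by the tool jog_arm, never from a script. Its argument "targets" is a list of rows, each an object of numbers: "dx", "dy", "dz": the shift along the tool's x, y, z in mm; "rx", "ry", "rz": the turn, a rotation vector about the tool's x, y, z in rad; "gripper": the closure, from 0 (fully open) to 1 (shut). In form: [{"dx": .., "dy": .., "dz": .., "rx": .., "ry": .., "rz": .., "gripper": ..}, ...]. A call has exactly 8 rows; each row is the pose to reach, as a shift and turn from the pose commanded when the call began, along the tool's axes at that moment; what a row does not reach only later rows make up. A row lasts 1/12 s, in which the tool goes at most 41.7 mm and 7.16 degrees, less where a joint would pass 70% of its speed; a pose out of reach is approached as far as the arm can. A call with a gripper value outside its range is refused whole. The fingers move at their own pace and stop on an object; "force" is the grip in N (left out, the last holds). Time passes only in rows, so rows that repeat a pose let the fingers close, or fill a call up. It gives the time, the measured TCP pose, the force, the opening and the grip force at its end, in the units of the state.
- arm.get_state(): the state, without advancing time (a new reading comes with each control period).
- arm.grab_frame(name): name is "scene" or "top"; returns a dict with "frame" (384x512x3 uint8, red, green, blue), "z_map" (384x512 float32, m along the optical axis (not along the pixel's ray), 0 where there is no reading), "fx", "fy", "cx", "cy" (pixels), "distortion" ([k1, k2, p1, p2, k3] as OpenCV has them; the pictures are not rectified), "view" (4x4, takes a point from world to camera coordinates). Camera axes: x right, y down, z forward; pixel columns grow to the right and rows downward; lengths in m; the calibration is good to about 2 mm. A picture is of the moment at which its call begins.
- arm.job_done(): hands the job in; it is judged then, once.
The state is a dict: "t": time; "q": joint angles; "qd": joint speeds; "joint_efforts": joint torques, N m; "eef_pos": TCP position; "ee_rot": TCP orientation; "force": force on the tool from outside, world axes, zero at the start; "moment": the same for the moment, N m; "width": finger opening in m; "gripper_force": force on a finger pad.
Only numpy, scipy, OpenCV 4.12 (cv2) and the standard library are available. Lean on these libraries where they do the work, as an engineer would, in place of code of your own. Each camera call takes 0.05 s, during which the arm holds its last target. There are 200 camera calls.

### The job

Put the toothed steel gear lying on the bench away in the open drawer of the green tool chest: set it down flat on the drawer's floor rather than dropping it, and let go. Then push the drawer fully home, past its spring catch until it seats and stays shut, without slamming it. Leave the oil can, the chuck key and the vee block where they are.

Things in the scene. Friction and masses are not known exactly. Their poses are not given: they have to be found in the camera images.
- chest: Low green steel tool chest with one drawer, 220 deep (x) by 220 wide (y) by 85 high, fixed to the bench at a yaw that varies. Origin: centre of its underside; its own -x axis points out of the front, the way the drawer opens. 57 mm of headroom is left between the drawer's floor and the chest's roof.
- drawer (a joint): How far the drawer stands open, m: 0 fully shut (front flush with the chest's front edge), at most 0.155. The drawer stays where it is left (friction about 1 N) until about 17 mm open, where a spring catch starts to resist with up to about 8 N, easing off by 9 mm; below about 5 mm the catch pulls it home to 0 and holds it there.
- drawer_floor (a point): Centre of the drawer's inner floor, on its upper face, 20 mm above the bench; moves with the drawer, axes parallel to the chest's. Inside 156 deep (x -0.078 to 0.078) and 186 wide (y -0.093 to 0.093); plywood walls rise 42 above this floor, the green front (x -0.096 to -0.084) 63. From above only the part standing out of the chest can be reached: x below (opening - 0.084).
- drawer_pull (a point): Middle of the outward face of the drawer's pull, a solid steel block 80 wide, 26 high, standing 18 out from the front; this point is 48 mm above the bench. Push here, along the chest's +x axis, to shut the drawer. Moves with the drawer.
- gear_center (a point): Centre of the steel change gear, a toothed disc 52 in diameter and 25 thick, about 0.35 kg, lying flat on the bench; z is its axle. It can be gripped across its rim from above.
- oil_can: Bystander: upright aluminium oil can with a conical spout, 60 in diameter, 125 high; origin at the centre of its underside. Not to be disturbed.
- chuck_key: Bystander: dark steel T-handled chuck key, 98 long with an 80 mm crossbar, lying on top of the chest, about its middle; origin under its middle. Not to be disturbed.
- vee_block: Bystander: dark steel vee block 60 by 50 by 44 high on the bench; origin at the centre of its underside. Not to be disturbed.
Not all that is in view belongs to the job. Of the things like the part that bears gear_center, leave any that is orange or turquoise; of the rest the larger one is meant.

How it is judged:
By the outcome, as a careful person would: the job done as asked, in the order asked, and still so for the second after the job is handed in, with the robot touching nothing.
It also fails if it takes over 58 s, if anything falls off the work surface, if the arm or the gripper's body presses on something with over 40 N, if the wrist force passes 120 N, or if a joint passes its speed limit or range.

## Working session

There is one attempt and no reset: what is moved stays moved. The work goes in short steps, Python scripts to look and compute and a tool call to move; the robot and the scene stay as the last step left them, time stands still between calls to the robot, and variables do not carry over. Pictures are saved under pics/ and viewed, at most 10 in all, crops included, and the job is handed in when it is done.

Besides the shell and the picture viewer there is one more tool, called after ">>>" as name([rows], argument=value, ...), one row to a line, values as JSON. jog_arm: Moves the arm, as the interface text tells. Its arguments: {"type":"object","properties":{"targets":{"type":"array","items":{"type":"object","properties":{"dx":{"type":"number"},"dy":{"type":"number"},"dz":{"type":"number"},"rx":{"type":"number"},"ry":{"type":"number"},"rz":{"type":"number"},"gripper":{"type":"number"}}}},"force":{"type":"number"}},"required":["targets"]}

```bash
mkdir -p pics
cat > h.py <<'E'
import numpy as np, cv2
from station import arm
def cam(n):
    f=arm.grab_frame(n); f['K']=np.array([[f['fx'],0,f['cx']],[0,f['fy'],f['cy']],[0,0,1.]]); f['d']=np.array(f['distortion']); f['V']=np.array(f['view']); return f
def world(f):
    h,w=f['z_map'].shape; u,v=np.meshgrid(np.arange(w),np.arange(h))
    p=cv2.undistortPoints(np.stack([u,v],-1).reshape(-1,1,2).astype(np.float64),f['K'],f['d']).reshape(h,w,2)
    z=f['z_map'].astype(float); c=np.dstack([p*z[...,None],z,np.ones_like(z)])
    return (c@np.linalg.inv(f['V']).T)[...,:3]
def ray(f,u,v,z):
    p=cv2.undistortPoints(np.array([[[u,v]]],float),f['K'],f['d'])[0,0]; I=np.linalg.inv(f['V'])
    d=I[:3,:3]@[p[0],p[1],1]; o=I[:3,3]; return o+d*(z-o[2])/d[2]
def proj(f,P):
    P=np.atleast_2d(P).astype(float); r,_=cv2.Rodrigues(f['V'][:3,:3]); return cv2.projectPoints(P,r,f['V'][:3,3],f['K'],f['d'])[0].reshape(-1,2)
def save(n,im): cv2.imwrite('pics/'+n,cv2.cvtColor(im,cv2.COLOR_RGB2BGR))
E
python3 - <<'E'
from h import *
s=arm.get_state(); print({k:np.round(v,3).tolist() for k,v in s.items()}, arm.tcp_to_tips)
for n in('top','scene'):
    f=cam(n); save(n+'0.png',f['frame']); print(n,np.round(np.linalg.inv(f['V'])[:3,3],3))
E
```

```text
{'t': 0.0, 'q': [-0.952, 0.359, 0.011, -0.0, -1.224, -0.288], 'qd': [-0.001, -0.0, 0.001, 0.001, -0.001, -0.0], 'joint_efforts': [0.0, -58.273, 29.306, 6.997, 0.007, -0.0], 'eef_pos': [0.219, -0.638, 0.22], 'ee_rot': [3.14, -0.0, -2.811], 'force': [0.388, 0.013, -0.848], 'moment': [-0.039, -0.042, -0.016], 'gripper_force': 0.0, 'width': 0.088} 0.022
top [ 0.377 -0.029  1.076]
scene [ 1.29  -0.406  1.215]
```

View pics/top0.png

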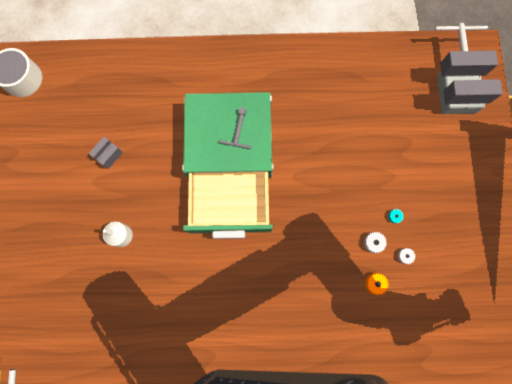

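View pics/scene0.png

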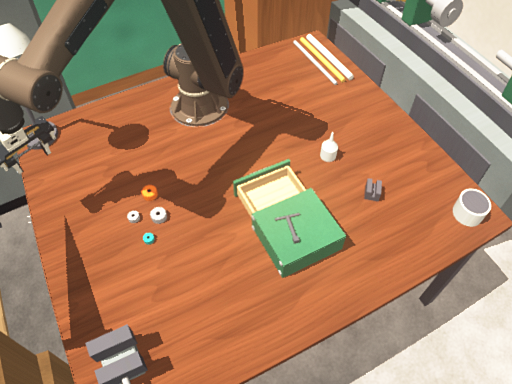

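The top view shows four gear-like parts: turquoise (397,216), pale large (375,242), pale small (407,256) and orange (378,284). With the coloured two excluded, the larger pale one at (375,242) is meant. The chest is at about (228,133), with its drawer open toward the robot and the pull at (228,234). The scene view agrees, with the large pale gear at (158,214).

Run:
```python
from h import *
f=cam('top'); W=world(f); im=f['frame']; hsv=cv2.cvtColor(im,cv2.COLOR_RGB2HSV)
save('crop.png',cv2.resize(im[195:305,340:440],None,fx=5,fy=5,interpolation=cv2.INTER_CUBIC))
z=W[...,2]
roi=np.zeros(z.shape,bool); roi[195:305,345:435]=1
m=((z>.006)&roi).astype(np.uint8)
n,l,st,c=cv2.connectedComponentsWithStats(m)
for i in range(1,n):
    if st[i,4]<20: continue
    s=l==i; zt=np.percentile(z[s],80); top=s&(z>zt-.005); cn,_=cv2.findContours(top.astype(np.uint8),0,2); (u,v),r=cv2.minEnclosingCircle(max(cn,key=len))
    print('gear',np.round((u,v,r),1),ray(f,u,v,zt).round(4),'diam',round(2*(r+.5)*(1.076-zt)/f['fx'],4))
# green roof
g=cv2.inRange(hsv,(60,80,30),(90,255,255))>0
roof=g&(abs(z-.085)<.008); roof=cv2.morphologyEx(roof.astype(np.uint8),cv2.MORPH_CLOSE,np.ones((15,15)))
P=W[(roof>0)&(abs(z-.085)<.008)][:,:2]; R=cv2.minAreaRect((P*1000).astype(np.float32)); print('roof',R,np.round(cv2.boxPoints(R)))
fr=g&(W[...,0]<R[0][0]/1000-.125)&(z>.05)&(z<.1)&(abs(W[...,1]-R[0][1]/1000)<.15)
P=W[fr]; print('front',len(P),cv2.minAreaRect((P[:,:2]*1000).astype(np.float32)),np.median(P[:,2]))
for nm,(a,b,cc,d) in {'pull':(228,242,205,255),'can':(215,255,90,140),'vee':(130,175,80,130),'key':(100,155,210,260)}.items():
    s=np.zeros(z.shape,bool); s[a:b,cc:d]=1
    if nm=='pull': s&=(z>.03)&(z<.075)&~g&(hsv[...,1]<60)
    elif nm=='key': s&=(z>.089)
    else: s&=z>.01
    Q=W[s]; print(nm,len(Q),cv2.minAreaRect((Q[:,:2]*1000).astype(np.float32)),np.percentile(Q[:,2],[5,50,99]).round(3))
```

```text
gear [396.4 215.3   6.8] [ 0.5116 -0.3961  0.0172] diam 0.0374
gear [375.5 241.5  10.7] [ 0.4452 -0.3344  0.0255] diam 0.0569
gear [406.8 255.6   8.2] [ 0.408  -0.4131  0.0187] diam 0.0446
gear [377.2 283.3  11. ] [ 0.3416 -0.3308  0.0253] diam 0.0585
roof ((654.198486328125, 35.152244567871094), (217.68582153320312, 351.4294128417969), 89.44169616699219) [[477. -72.]
 [829. -75.]
 [831. 142.]
 [480. 146.]]
front 421 ((483.4025573730469, 36.25202178955078), (210.40621948242188, 10.882189750671387), 89.28703308105469) 0.08139159514396999
pull 249 ((470.63714599609375, 35.70198440551758), (81.51277923583984, 16.59917640686035), 89.5743408203125) [0.055 0.059 0.074]
can 575 ((443.27490234375, 156.1822509765625), (389.6217041015625, 59.359710693359375), 77.363525390625) [0.022 0.062 1.076]
vee 558 ((542.7852783203125, 179.40074157714844), (531.4365234375, 60.13636016845703), 49.739044189453125) [0.018 0.041 1.076]
key 303 ((585.5286865234375, -31.52002716064453), (400.2876281738281, 114.86136627197266), 15.229004859924316) [0.09  0.095 1.076]
```

View pics/crop.png

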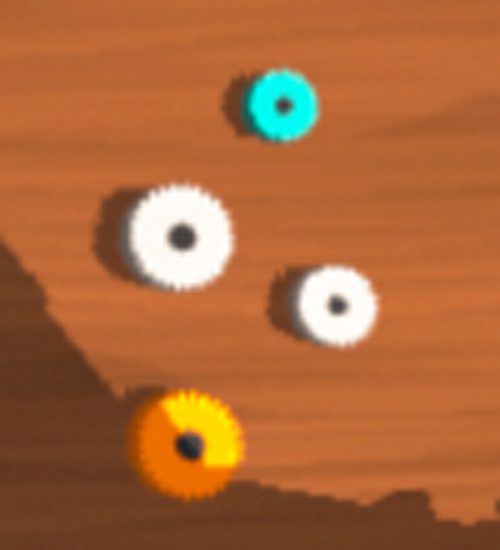

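The enlarged crop confirms it: the larger pale gear, centred near (182,237) in the crop, lies at about (0.445, -0.334) m, clear of its neighbours. I'm moving above it.

>>> jog_arm([
  {"dx": -20,"dy": 14,"dz": 0,"rz": 0.04},
  {"dx": -52,"dy": 36,"dz": 5,"rz": 0.08},
  {"dx": -84,"dy": 58,"dz": 15,"rz": 0.13},
  {"dx": -116,"dy": 80,"dz": 25,"rz": 0.18},
  {"dx": -148,"dy": 102,"dz": 35,"rz": 0.22},
  {"dx": -180,"dy": 124,"dz": 45,"rz": 0.26},
  {"dx": -212,"dy": 146,"dz": 55,"rz": 0.3},
  {"dx": -240,"dy": 165,"dz": 60,"rz": 0.33},
], force=25)

```text
invalid input at $.targets[0]: expected keys dx, dy, dz, rx, ry, rz, gripper
```

>>> jog_arm([
  {"dx": -20,"dy": 14,"dz": 0,"rx": 0,"ry": 0,"rz": 0.04,"gripper": 0},
  {"dx": -52,"dy": 36,"dz": 5,"rx": 0,"ry": 0,"rz": 0.08,"gripper": 0},
  {"dx": -84,"dy": 58,"dz": 15,"rx": 0,"ry": 0,"rz": 0.13,"gripper": 0},
  {"dx": -116,"dy": 80,"dz": 25,"rx": 0,"ry": 0,"rz": 0.18,"gripper": 0},
  {"dx": -148,"dy": 102,"dz": 35,"rx": 0,"ry": 0,"rz": 0.22,"gripper": 0},
  {"dx": -180,"dy": 124,"dz": 45,"rx": 0,"ry": 0,"rz": 0.26,"gripper": 0},
  {"dx": -212,"dy": 146,"dz": 55,"rx": 0,"ry": 0,"rz": 0.3,"gripper": 0},
  {"dx": -240,"dy": 165,"dz": 60,"rx": 0,"ry": 0,"rz": 0.33,"gripper": 0},
], force=25)

```text
t: 0.82
eef_pos: [0.393, -0.402, 0.1592]
ee_rot: [3.141, -0.001, 3.14]
force: [0.4, -0.3, -0.7]
width: 0.0876
gripper_force: 0.0
```

>>> jog_arm([
  {"dx": -15,"dy": 20,"dz": 0,"rx": 0,"ry": 0,"rz": 0,"gripper": 0},
  {"dx": -34,"dy": 45,"dz": 10,"rx": 0,"ry": 0,"rz": 0,"gripper": 0},
  {"dx": -48,"dy": 63,"dz": 30,"rx": 0,"ry": 0,"rz": 0,"gripper": 0},
  {"dx": -53,"dy": 70,"dz": 55,"rx": 0,"ry": 0,"rz": 0,"gripper": 0},
  {"dx": -53,"dy": 70,"dz": 75,"rx": 0,"ry": 0,"rz": 0,"gripper": 0},
  {"dx": -53,"dy": 70,"dz": 90,"rx": 0,"ry": 0,"rz": 0,"gripper": 0},
  {"dx": -53,"dy": 70,"dz": 95,"rx": 0,"ry": 0,"rz": 0,"gripper": 0},
  {"dx": -53,"dy": 70,"dz": 95,"rx": 0,"ry": 0,"rz": 0,"gripper": 0},
])

```text
t: 1.48
eef_pos: [0.4447, -0.334, 0.0641]
ee_rot: [3.141, -0.003, -3.141]
force: [0.2, -0.8, 0.7]
width: 0.0877
gripper_force: 0.0
```

Run:
```python
from h import *
print(arm.get_state()['eef_pos'])
f=cam('scene'); save('s1.png',cv2.resize(f['frame'][120:270,80:280],None,fx=4,fy=4,interpolation=cv2.INTER_CUBIC))
W=world(f)
# gear top pixels seen by scene camera
m=(abs(W[...,2]-.025)<.004)&(np.hypot(W[...,0]-.445,W[...,1]+.334)<.035)&(f['frame'].min(-1)>150)
P=W[m]; print(len(P),cv2.minEnclosingCircle((P[:,:2]*1000).astype(np.float32)))
```

```text
[ 0.44465389 -0.3339529   0.06410792]
84 ((445.8525390625, -337.061767578125), 23.205026626586914)
```

View pics/s1.png

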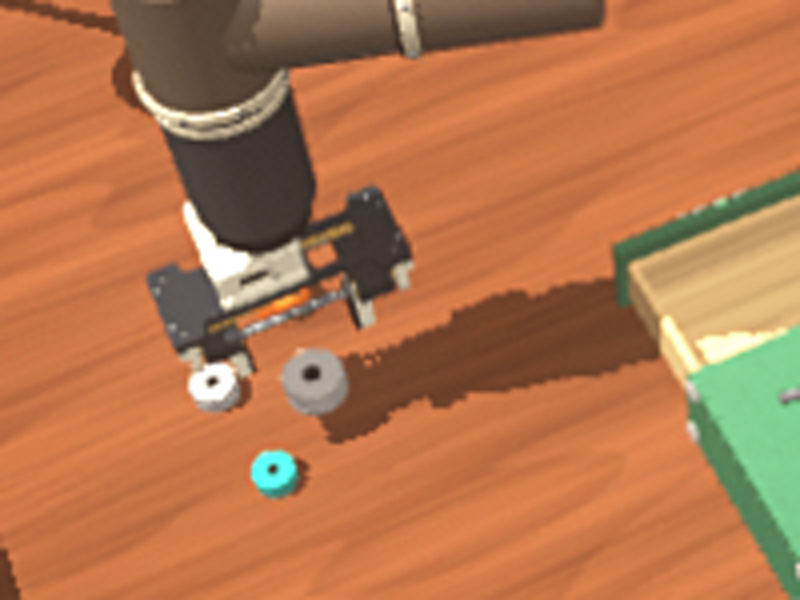

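The gripper straddles the gear at about (315,380) in the crop, with both fingers clear of the small pale gear at (214,388). Descending and gripping.

>>> jog_arm([
  {"dx": 0,"dy": 0,"dz": 12,"rx": 0,"ry": 0,"rz": 0,"gripper": 0},
  {"dx": 0,"dy": 0,"dz": 26,"rx": 0,"ry": 0,"rz": 0,"gripper": 0},
  {"dx": 0,"dy": 0,"dz": 36,"rx": 0,"ry": 0,"rz": 0,"gripper": 0},
  {"dx": 0,"dy": 0,"dz": 40,"rx": 0,"ry": 0,"rz": 0,"gripper": 0},
  {"dx": 0,"dy": 0,"dz": 40,"rx": 0,"ry": 0,"rz": 0,"gripper": 0.2},
  {"dx": 0,"dy": 0,"dz": 40,"rx": 0,"ry": 0,"rz": 0,"gripper": 0.4},
  {"dx": 0,"dy": 0,"dz": 40,"rx": 0,"ry": 0,"rz": 0,"gripper": 0.6},
  {"dx": 0,"dy": 0,"dz": 40,"rx": 0,"ry": 0,"rz": 0,"gripper": 1},
], force=25)

```text
t: 2.2
eef_pos: [0.4461, -0.3346, 0.0263]
ee_rot: [-3.141, 0.001, -3.141]
force: [0.3, 0.0, 0.2]
width: 0.0666
gripper_force: 0.0
```

>>> jog_arm([
  {"dx": 0,"dy": 0,"dz": 0,"rx": 0,"ry": 0,"rz": 0,"gripper": 1},
  {"dx": 0,"dy": 0,"dz": 0,"rx": 0,"ry": 0,"rz": 0,"gripper": 1},
  {"dx": 0,"dy": 0,"dz": 0,"rx": 0,"ry": 0,"rz": 0,"gripper": 1},
  {"dx": 0,"dy": 0,"dz": -5,"rx": 0,"ry": 0,"rz": 0,"gripper": 1},
  {"dx": 0,"dy": 0,"dz": -15,"rx": 0,"ry": 0,"rz": 0,"gripper": 1},
  {"dx": 0,"dy": 0,"dz": -35,"rx": 0,"ry": 0,"rz": 0,"gripper": 1},
  {"dx": 0,"dy": 0,"dz": -60,"rx": 0,"ry": 0,"rz": 0,"gripper": 1},
  {"dx": 0,"dy": 0,"dz": -80,"rx": 0,"ry": 0,"rz": 0,"gripper": 1},
], force=35)

```text
t: 2.87
eef_pos: [0.4458, -0.3346, 0.1078]
ee_rot: [-3.141, 0.001, -3.14]
force: [-0.2, 0.2, -0.2]
width: 0.0129
gripper_force: 0.0
```

Run:
```python
from h import *
print(arm.get_state()['width'])
f=cam('scene'); save('s2.png',cv2.resize(f['frame'][120:270,80:280],None,fx=4,fy=4,interpolation=cv2.INTER_CUBIC))
W=world(f)
m=(abs(W[...,2]-.025)<.004)&(np.hypot(W[...,0]-.445,W[...,1]+.334)<.05)&(f['frame'].min(-1)>90)
P=W[m]; print(len(P),cv2.minEnclosingCircle((P[:,:2]*1000).astype(np.float32)))
```

```text
0.012910934717118102
129 ((444.7668762207031, -338.51202392578125), 27.75037384033203)
```

View pics/s2.png

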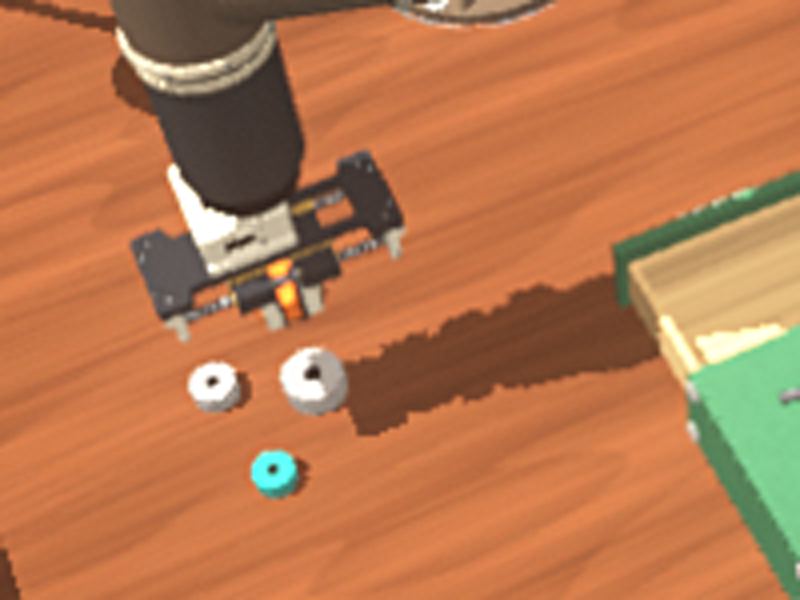

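The gear is still on the bench at (313,380) in the crop, undisturbed: I lifted before the slow fingers had closed. I'll open, go down again and wait for the grip this time.

>>> jog_arm([
  {"dx": 0,"dy": 0,"dz": 0,"rx": 0,"ry": 0,"rz": 0,"gripper": 0},
  {"dx": 0,"dy": -2,"dz": 0,"rx": 0,"ry": 0,"rz": 0,"gripper": 0},
  {"dx": 0,"dy": -2,"dz": 0,"rx": 0,"ry": 0,"rz": 0,"gripper": 0},
  {"dx": 0,"dy": -2,"dz": 0,"rx": 0,"ry": 0,"rz": 0,"gripper": 0},
  {"dx": 0,"dy": -2,"dz": 0,"rx": 0,"ry": 0,"rz": 0,"gripper": 0},
  {"dx": 0,"dy": -2,"dz": 0,"rx": 0,"ry": 0,"rz": 0,"gripper": 0},
  {"dx": 0,"dy": -2,"dz": 0,"rx": 0,"ry": 0,"rz": 0,"gripper": 0},
  {"dx": 0,"dy": -2,"dz": 0,"rx": 0,"ry": 0,"rz": 0,"gripper": 0},
])

```text
t: 3.58
eef_pos: [0.4454, -0.3363, 0.1052]
ee_rot: [3.141, -0.001, -3.141]
force: [0.4, 0.5, 0.1]
width: 0.057
gripper_force: 0.0
```

>>> jog_arm([
  {"dx": 0,"dy": 0,"dz": 0,"rx": 0,"ry": 0,"rz": 0,"gripper": 0},
  {"dx": 0,"dy": 0,"dz": 0,"rx": 0,"ry": 0,"rz": 0,"gripper": 0},
  {"dx": 0,"dy": 0,"dz": 5,"rx": 0,"ry": 0,"rz": 0,"gripper": 0},
  {"dx": 0,"dy": 0,"dz": 15,"rx": 0,"ry": 0,"rz": 0,"gripper": 0},
  {"dx": 0,"dy": 0,"dz": 25,"rx": 0,"ry": 0,"rz": 0,"gripper": 0},
  {"dx": 0,"dy": 0,"dz": 32,"rx": 0,"ry": 0,"rz": 0,"gripper": 0},
  {"dx": 0,"dy": 0,"dz": 36,"rx": 0,"ry": 0,"rz": 0,"gripper": 0},
  {"dx": 0,"dy": 0,"dz": 36,"rx": 0,"ry": 0,"rz": 0,"gripper": 0},
])

```text
t: 4.25
eef_pos: [0.4447, -0.336, 0.0678]
ee_rot: [3.141, -0.003, -3.141]
force: [-0.5, 0.4, -0.6]
width: 0.088
gripper_force: 0.0
```

Open and centred; now down and close.

>>> jog_arm([
  {"dx": 0,"dy": 0,"dz": 12,"rx": 0,"ry": 0,"rz": 0,"gripper": 0},
  {"dx": 0,"dy": 0,"dz": 26,"rx": 0,"ry": 0,"rz": 0,"gripper": 0},
  {"dx": 0,"dy": 0,"dz": 38,"rx": 0,"ry": 0,"rz": 0,"gripper": 0},
  {"dx": 0,"dy": 0,"dz": 44,"rx": 0,"ry": 0,"rz": 0,"gripper": 0},
  {"dx": 0,"dy": 0,"dz": 45,"rx": 0,"ry": 0,"rz": 0,"gripper": 0},
  {"dx": 0,"dy": 0,"dz": 45,"rx": 0,"ry": 0,"rz": 0,"gripper": 0.3},
  {"dx": 0,"dy": 0,"dz": 45,"rx": 0,"ry": 0,"rz": 0,"gripper": 0.3},
  {"dx": 0,"dy": 0,"dz": 45,"rx": 0,"ry": 0,"rz": 0,"gripper": 0.3},
], force=30)

```text
t: 4.92
eef_pos: [0.4461, -0.3366, 0.0252]
ee_rot: [-3.141, 0.001, -3.141]
force: [-0.3, -0.1, 0.2]
width: 0.0729
gripper_force: 0.0
```

>>> jog_arm([
  {"dx": 0,"dy": 0,"dz": 0,"rx": 0,"ry": 0,"rz": 0,"gripper": 0.6},
  {"dx": 0,"dy": 0,"dz": 0,"rx": 0,"ry": 0,"rz": 0,"gripper": 0.6},
  {"dx": 0,"dy": 0,"dz": 0,"rx": 0,"ry": 0,"rz": 0,"gripper": 0.8},
  {"dx": 0,"dy": 0,"dz": 0,"rx": 0,"ry": 0,"rz": 0,"gripper": 1},
  {"dx": 0,"dy": 0,"dz": 0,"rx": 0,"ry": 0,"rz": 0,"gripper": 1},
  {"dx": 0,"dy": 0,"dz": 0,"rx": 0,"ry": 0,"rz": 0,"gripper": 1},
  {"dx": 0,"dy": 0,"dz": 0,"rx": 0,"ry": 0,"rz": 0,"gripper": 1},
  {"dx": 0,"dy": 0,"dz": 0,"rx": 0,"ry": 0,"rz": 0,"gripper": 1},
], force=30)

```text
t: 5.58
eef_pos: [0.4455, -0.3363, 0.0244]
ee_rot: [3.142, -0.0, -3.141]
force: [0.3, -0.3, -0.6]
width: 0.02
gripper_force: 0.0
```

Run:
```python
from h import *
s=arm.get_state(); print(s['eef_pos'],s['width'],s['gripper_force'])
f=cam('scene'); im=f['frame'].copy()
for P in ([.445,-.336,.025],[.445,-.336,.0025],[.4455,-.3363,.07]): print(proj(f,P)[0].round(1))
save('s3.png',cv2.resize(im[160:250,110:210],None,fx=6,fy=6,interpolation=cv2.INTER_CUBIC))
t=cam('top'); a=cv2.resize(t['frame'][195:305,340:440],None,fx=5,fy=5,interpolation=cv2.INTER_CUBIC); save('t3.png',a)
print(proj(t,[.445,-.336,.025])[0])
```

```text
[ 0.44554793 -0.33634185  0.02444622] 0.0199552840790099 0.0
[157.7 212.7]
[159.  216.4]
[155.1 205.3]
[376.09153647 241.58361792]
```

View pics/s3.png

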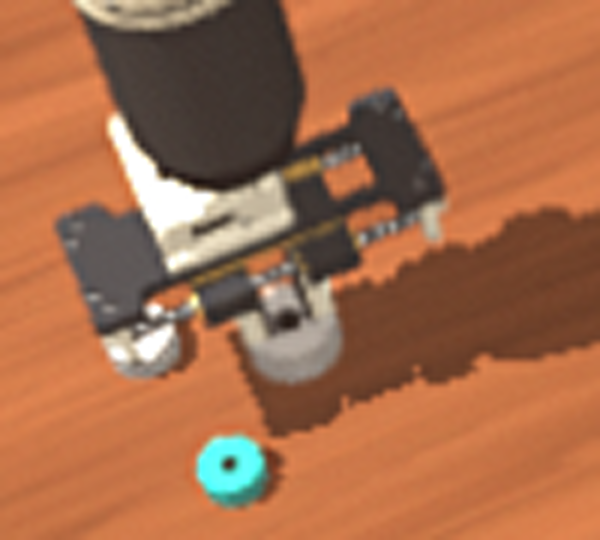

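The gear, with its bore at (288,318) in the crop, sits under and between the fingers, yet they closed to 20 mm with no force. I'll check with depth where the fingers really are.

Run:
```python
from h import *
np.set_printoptions(linewidth=220,suppress=True)
f=cam('scene'); W=world(f)*1000
print('z');print(W[202:226,148:170,2].round(0).astype(int)); print('x');print(W[202:226,148:170,0].round(0).astype(int)); print('y');print(W[202:226:2,148:170,1].round(0).astype(int))
c=f['frame'][196:228,142:174]; save('s4.png',cv2.resize(c,(600,600),interpolation=cv2.INTER_NEAREST))
```

```text
z
[[ 130  134  135  128  125   -1   -4    4   77   94  119  115  118  115  117  121  122  119  118  115  111    2]
 [ 132  131  123  120    3    0   -2   -2   75  114  114  119  120  117  120  119  116  115  115  111  107    1]
 [ 122  120  119  119   -3   -5  117  110  113  112  111  119  119  114  114  116  109  108  110  108  107    1]
 [ 123  121  117  120  112  118  111  112  112  112  110  117  117  112  113  105  106  103  103    1   -2    1]
 [ 120  123  120  121  122  111  112  110   -4   74   73   75  109  107  104  105  105   -5    3    5   -2    1]
 [ 120  121  119  119  118  114   -3   -2   23   53   66   68  105  104   58   61   -3    0    0   -1   -1   -3]
 [ 123  123  118  120  112  116   29   32   26   22   63   50   59   57   57   57    4    0    1    0    3   -2]
 [ 119  119  117  112  109  108   69   26   26   22   54   54   52   55   56   50   26    5   -1    0    0    3]
 [ 119  114  109  113  103  102   58   24   21   25   34   51   47   47   46   40   23   -2   -6    5    0    1]
 [ 110  105  102  105   61   61   61   26   25   23   21   44   46   42   46   37
[... 4988 characters left out ...]
 -308 -305 -302 -299]
 [-366 -363 -360 -358 -356 -353 -350 -347 -343 -340 -337 -334 -331 -328 -325 -322 -319 -316 -311 -308 -305 -302]
 [-369 -366 -363 -361 -358 -355 -352 -348 -346 -343 -340 -337 -334 -330 -328 -325 -321 -318 -314 -310 -308 -305]
 [-372 -368 -365 -362 -360 -357 -354 -351 -348 -345 -342 -339 -336 -333 -330 -327 -324 -320 -316 -314 -310 -308]
 [-374 -371 -368 -365 -362 -359 -357 -354 -351 -348 -345 -342 -338 -336 -332 -329 -326 -323 -319 -316 -313 -310]
 [-377 -374 -371 -368 -365 -362 -359 -356 -353 -350 -347 -344 -341 -337 -335 -331 -328 -325 -322 -319 -316 -313]
 [-380 -377 -374 -371 -367 -364 -361 -358 -355 -352 -349 -346 -343 -340 -337 -334 -331 -328 -325 -322 -319 -316]]
```

View pics/s4.png

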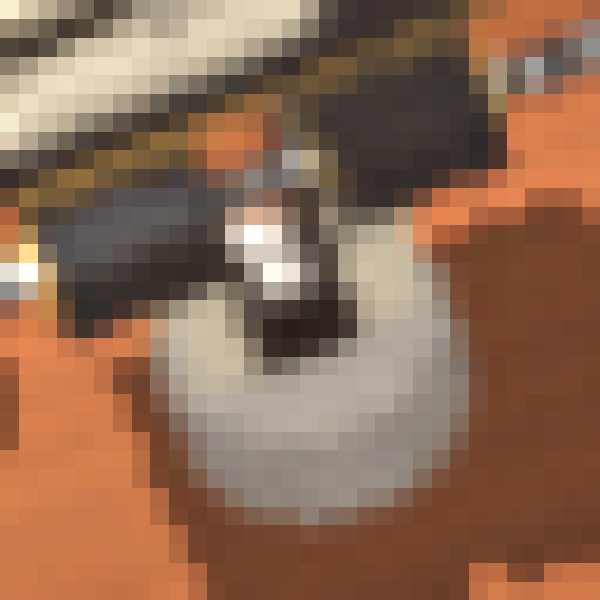

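>>> jog_arm([
  {"dx": 0,"dy": 0,"dz": 0,"rx": 0,"ry": 0,"rz": 0,"gripper": 1},
  {"dx": 0,"dy": 0,"dz": 0,"rx": 0,"ry": 0,"rz": 0,"gripper": 1},
  {"dx": 0,"dy": 0,"dz": 0,"rx": 0,"ry": 0,"rz": 0,"gripper": 1},
  {"dx": 0,"dy": 0,"dz": 0,"rx": 0,"ry": 0,"rz": 0,"gripper": 1},
  {"dx": 0,"dy": 0,"dz": 0,"rx": 0,"ry": 0,"rz": 0,"gripper": 1},
  {"dx": 0,"dy": 0,"dz": 0,"rx": 0,"ry": 0,"rz": 0,"gripper": 1},
  {"dx": 0,"dy": 0,"dz": 0,"rx": 0,"ry": 0,"rz": 0,"gripper": 1},
  {"dx": 0,"dy": 0,"dz": 0,"rx": 0,"ry": 0,"rz": 0,"gripper": 1},
], force=30)

```text
t: 6.4
eef_pos: [0.4455, -0.3363, 0.0245]
ee_rot: [3.142, -0.0, -3.141]
force: [0.1, 1.2, 1.5]
width: 0.0005
gripper_force: 0.0
```

```bash
ls -la
python3 - <<'E'
from h import *
s=arm.get_state(); print({k:np.round(v,4).tolist() for k,v in s.items()})
f=cam('scene');W=world(f)
m=(abs(W[...,2]-.025)<.004)&(np.hypot(W[...,0]-.445,W[...,1]+.334)<.05)&(f['frame'].min(-1)>90)
print(cv2.minEnclosingCircle((W[m][:,:2]*1000).astype(np.float32)))
E
```

```text
total 16
drwxr-xr-x  3 agent agent 4096 Dec  2 21:03 .
drwxr-xr-x 23 root  root  4096 Dec  2 21:03 ..
-rw-r--r--  1 agent agent  960 Dec  2 21:03 h.py
drwxr-xr-x  2 agent agent 4096 Dec  2 21:07 pics
{'t': 6.4, 'q': [-0.2959, 0.3749, -0.4808, -0.0, -0.7151, -1.2741], 'qd': [-0.0005, 0.001, -0.0017, -0.0007, -0.0007, -0.0004], 'joint_efforts': [-0.0015, -50.5275, 20.3727, 4.8637, -0.0652, -0.0], 'eef_pos': [0.4455, -0.3363, 0.0245], 'ee_rot': [3.1416, -0.0, -3.1408], 'force': [0.106, 1.2072, 1.4654], 'moment': [-0.0212, -0.073, -0.0547], 'gripper_force': 0.0, 'width': 0.0005}
((449.3963928222656, -334.3275451660156), 26.714691162109375)
```

The fingers shut to 0 mm at the gear's place with no contact force. I'll lift clear, then test whether the gear can be felt by touching its side gently.

>>> jog_arm([
  {"dx": 0,"dy": 0,"dz": -5,"rx": 0,"ry": 0,"rz": 0,"gripper": 1},
  {"dx": 0,"dy": 0,"dz": -15,"rx": 0,"ry": 0,"rz": 0,"gripper": 1},
  {"dx": 0,"dy": 0,"dz": -28,"rx": 0,"ry": 0,"rz": 0,"gripper": 1},
  {"dx": 0,"dy": 0,"dz": -38,"rx": 0,"ry": 0,"rz": 0,"gripper": 1},
  {"dx": 20,"dy": 0,"dz": -40,"rx": 0,"ry": 0,"rz": 0,"gripper": 1},
  {"dx": 45,"dy": 0,"dz": -40,"rx": 0,"ry": 0,"rz": 0,"gripper": 1},
  {"dx": 45,"dy": 0,"dz": -40,"rx": 0,"ry": 0,"rz": 0,"gripper": 1},
  {"dx": 45,"dy": 0,"dz": -40,"rx": 0,"ry": 0,"rz": 0,"gripper": 1},
])

```text
t: 7.12
eef_pos: [0.3999, -0.3365, 0.0656]
ee_rot: [-3.141, 0.001, -3.142]
force: [1.4, -0.2, 0.3]
width: 0.0006
gripper_force: 0.0
```

```bash
cat > g.py <<'E'
from h import *
s=arm.get_state(); print(np.round(s['eef_pos'],4),np.round(s['force'],2),s['width'])
for n in('top','scene'):
    f=cam(n);W=world(f); z=W[...,2]
    m=(z>.019)&(z<.031)&(np.hypot(W[...,0]-.45,W[...,1]+.335)<.06)&(f['frame'].min(-1)>75)
    P=W[m]
    if len(P)<20: print(n,'few'); continue
    print(n,len(P),'mean',P.mean(0).round(4),cv2.minEnclosingCircle((P[:,:2]*1000).astype(np.float32)))
E
python3 g.py
```

```text
[ 0.3999 -0.3365  0.0656] [ 1.45 -0.22  0.34] 0.0006070509505206748
top few
scene 144 mean [ 0.446  -0.3361  0.0242] ((444.99432373046875, -337.372802734375), 27.284181594848633)
```

>>> jog_arm([
  {"dx": 0,"dy": 0,"dz": 10,"rx": 0,"ry": 0,"rz": 0,"gripper": 1},
  {"dx": 0,"dy": 0,"dz": 25,"rx": 0,"ry": 0,"rz": 0,"gripper": 1},
  {"dx": 0,"dy": 0,"dz": 36,"rx": 0,"ry": 0,"rz": 0,"gripper": 1},
  {"dx": 0,"dy": 0,"dz": 36,"rx": 0,"ry": 0,"rz": 0,"gripper": 1},
  {"dx": -5,"dy": 0,"dz": 36,"rx": 0,"ry": 0,"rz": 0,"gripper": 1},
  {"dx": -10,"dy": 0,"dz": 36,"rx": 0,"ry": 0,"rz": 0,"gripper": 1},
  {"dx": -15,"dy": 0,"dz": 36,"rx": 0,"ry": 0,"rz": 0,"gripper": 1},
  {"dx": -20,"dy": 0,"dz": 36,"rx": 0,"ry": 0,"rz": 0,"gripper": 1},
])

```text
t: 7.88
eef_pos: [0.4219, -0.3366, 0.0291]
ee_rot: [-3.141, 0.001, -3.14]
force: [-0.9, -0.0, -1.1]
width: -0.0
gripper_force: 0.0
```

```bash
python3 g.py
```

```text
[ 0.4219 -0.3366  0.0291] [-0.86 -0.04 -1.07] -3.607787555700225e-05
top few
scene 138 mean [ 0.4469 -0.3361  0.024 ] ((446.6446228027344, -335.88629150390625), 27.17205238342285)
```

>>> jog_arm([
  {"dx": 10,"dy": 0,"dz": 0,"rx": 0,"ry": 0,"rz": 0,"gripper": 1},
  {"dx": 20,"dy": 0,"dz": 0,"rx": 0,"ry": 0,"rz": 0,"gripper": 1},
  {"dx": 20,"dy": 0,"dz": 3,"rx": 0,"ry": 0,"rz": 0,"gripper": 1},
  {"dx": 20,"dy": 0,"dz": 5,"rx": 0,"ry": 0,"rz": 0,"gripper": 1},
  {"dx": 20,"dy": 0,"dz": 6,"rx": 0,"ry": 0,"rz": 0,"gripper": 1},
  {"dx": 20,"dy": 0,"dz": 7,"rx": 0,"ry": 0,"rz": 0,"gripper": 1},
  {"dx": 20,"dy": 0,"dz": 8,"rx": 0,"ry": 0,"rz": 0,"gripper": 1},
  {"dx": 20,"dy": 0,"dz": 8,"rx": 0,"ry": 0,"rz": 0,"gripper": 1},
])

```text
t: 8.65
eef_pos: [0.4006, -0.3363, 0.0202]
ee_rot: [3.141, -0.0, -3.141]
force: [0.7, 0.6, 0.6]
width: 0.0003
gripper_force: 0.0
```

The fingertips should be 2 mm into the bench, yet there is no force. So the reported or nominal tip height may be off, and I'll measure the real fingertip height from the cameras, away from the gear.

>>> jog_arm([
  {"dx": 0,"dy": 0,"dz": -10,"rx": 0,"ry": 0,"rz": 0,"gripper": 1},
  {"dx": 0,"dy": 0,"dz": -30,"rx": 0,"ry": 0,"rz": 0,"gripper": 1},
  {"dx": 0,"dy": 15,"dz": -60,"rx": 0,"ry": 0,"rz": 0,"gripper": 1},
  {"dx": 0,"dy": 45,"dz": -80,"rx": 0,"ry": 0,"rz": 0,"gripper": 1},
  {"dx": 0,"dy": 75,"dz": -80,"rx": 0,"ry": 0,"rz": 0,"gripper": 1},
  {"dx": 0,"dy": 96,"dz": -80,"rx": 0,"ry": 0,"rz": 0,"gripper": 1},
  {"dx": 0,"dy": 96,"dz": -80,"rx": 0,"ry": 0,"rz": 0,"gripper": 1},
  {"dx": 0,"dy": 96,"dz": -80,"rx": 0,"ry": 0,"rz": 0,"gripper": 1},
])

```text
t: 9.42
eef_pos: [0.401, -0.2396, 0.1017]
ee_rot: [-3.141, 0.002, -3.138]
force: [0.5, 0.4, 0.6]
width: 0.0003
gripper_force: 0.0
```

Run:
```python
from h import *
s=arm.get_state(); p=np.array(s['eef_pos']); print(p)
f=cam('scene');W=world(f)
m=(np.hypot(W[...,0]-p[0],W[...,1]-p[1])<.03)&(W[...,2]>.02)&(W[...,2]<.3)
v,u=np.nonzero(m)
for r in range(v.min(),v.max()+1):
    Q=W[r][m[r]]
    if len(Q): print(r,len(Q),'u',np.nonzero(m[r])[0][[0,-1]],Q.min(0).round(3),Q.max(0).round(3))
print('expected tip px',proj(f,p-[0,0,.022]),'tcp',proj(f,p))
a=f['frame'][v.min()-30:v.max()+25,u.min()-40:u.max()+40]; save('s5.png',cv2.resize(a,None,fx=5,fy=5,interpolation=cv2.INTER_NEAREST)); print(a.shape,v.min()-30,u.min()-40)
```

```text
[ 0.40097254 -0.23964586  0.10165825]
154 3 u [176 178] [ 0.387 -0.227  0.198] [ 0.424 -0.213  0.243]
155 6 u [173 178] [ 0.387 -0.237  0.193] [ 0.427 -0.214  0.246]
156 12 u [166 179] [ 0.395 -0.258  0.195] [ 0.426 -0.213  0.249]
157 16 u [165 180] [ 0.402 -0.261  0.198] [ 0.427 -0.212  0.245]
158 14 u [166 180] [ 0.418 -0.259  0.212] [ 0.425 -0.216  0.239]
159 15 u [165 179] [ 0.417 -0.262  0.214] [ 0.428 -0.221  0.235]
160 13 u [165 177] [ 0.417 -0.263  0.218] [ 0.43  -0.229  0.228]
161 12 u [166 178] [ 0.42  -0.261  0.212] [ 0.43  -0.226  0.228]
162 11 u [167 178] [ 0.422 -0.259  0.208] [ 0.429 -0.227  0.222]
163 11 u [169 179] [ 0.425 -0.254  0.199] [ 0.429 -0.224  0.218]
164 7 u [169 178] [ 0.421 -0.255  0.192] [ 0.429 -0.227  0.212]
165 8 u [171 178] [ 0.424 -0.25   0.193] [ 0.43  -0.229  0.208]
166 8 u [171 178] [ 0.4   -0.251  0.165] [ 0.43  -0.23   0.203]
167 7 u [168 176] [ 0.399 -0.26   0.16 ] [ 0.429 -0.237  0.197]
168 2 u [174 175] [ 0.43  -0.244  0.19 ] [ 0.43  -0.241  0.192]
171 2 u [176 177] [ 0.415 -0.237  0.155] [ 0.415 -0.234  0.156]
172 2 u [176 177] [ 0.412 -0.237  0.148] [ 0.414 -0.234  0.148]
173 5 u [176 180] [ 0.412 -0.239  0.137] [ 0.417 -0.225  0.148]
174 5 u [176 180] [ 0.411 -0.239  0.134] [ 0.417 -0.227  0.142]
175 9 u [173 181] [ 0.407 -0.249  0.126] [ 0.415 -0.224  0.142]
176 12 u [170 181] [ 0.407 -0.26   0.12 ] [ 0.416 -0.224  0.144]
177 11 u [170 181] [ 0.393 -0.257  0.113] [ 0.414 -0.225  0.136]
178 10 u [171 180] [ 0.403 -0.256  0.111] [ 0.414 -0.229  0.129]
179 7 u [172 178] [ 0.41  -0.255  0.112] [ 0.415 -0.237  0.123]
180 5 u [172 176] [ 0.409 -0.256  0.108] [ 0.414 -0.243  0.119]
expected tip px [[177.19534274 182.80328115]] tcp [[176.20876008 178.76327091]]
(81, 96, 3) 124 125
```

View pics/s5.png

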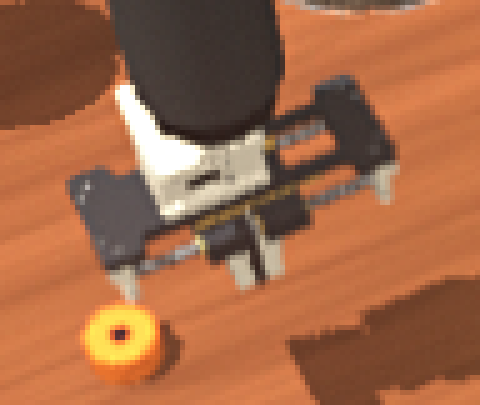

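This shows the cause: the fingertips, near (255,280) in the crop, are really at z≈0.109, while the report puts them at 0.080. The tool sits about 29 mm higher than reported, with x and y agreeing, so I was closing above the gear. I'll go back open and descend further, in small checked steps.

>>> jog_arm([
  {"dx": -5,"dy": -12,"dz": 0,"rx": 0,"ry": 0,"rz": 0,"gripper": 0},
  {"dx": -15,"dy": -32,"dz": 0,"rx": 0,"ry": 0,"rz": 0,"gripper": 0},
  {"dx": -25,"dy": -54,"dz": 0,"rx": 0,"ry": 0,"rz": 0,"gripper": 0},
  {"dx": -35,"dy": -75,"dz": 0,"rx": 0,"ry": 0,"rz": 0,"gripper": 0},
  {"dx": -42,"dy": -90,"dz": 0,"rx": 0,"ry": 0,"rz": 0,"gripper": 0},
  {"dx": -45,"dy": -96,"dz": 0,"rx": 0,"ry": 0,"rz": 0,"gripper": 0},
  {"dx": -45,"dy": -96,"dz": 0,"rx": 0,"ry": 0,"rz": 0,"gripper": 0},
  {"dx": -45,"dy": -96,"dz": 0,"rx": 0,"ry": 0,"rz": 0,"gripper": 0},
])

```text
t: 10.13
eef_pos: [0.4448, -0.3367, 0.0999]
ee_rot: [3.141, -0.001, 3.141]
force: [-0.7, 0.8, 0.4]
width: 0.0479
gripper_force: 0.0
```

>>> jog_arm([
  {"dx": 0,"dy": 0,"dz": 0,"rx": 0,"ry": 0,"rz": 0,"gripper": 0},
  {"dx": 0,"dy": 0,"dz": 0,"rx": 0,"ry": 0,"rz": 0,"gripper": 0},
  {"dx": 0,"dy": 0,"dz": 0,"rx": 0,"ry": 0,"rz": 0,"gripper": 0},
  {"dx": 0,"dy": 0,"dz": 0,"rx": 0,"ry": 0,"rz": 0,"gripper": 0},
  {"dx": 0,"dy": 0,"dz": 15,"rx": 0,"ry": 0,"rz": 0,"gripper": 0},
  {"dx": 0,"dy": 0,"dz": 35,"rx": 0,"ry": 0,"rz": 0,"gripper": 0},
  {"dx": 0,"dy": 0,"dz": 50,"rx": 0,"ry": 0,"rz": 0,"gripper": 0},
  {"dx": 0,"dy": 0,"dz": 56,"rx": 0,"ry": 0,"rz": 0,"gripper": 0},
])

```text
t: 10.8
eef_pos: [0.4444, -0.3355, 0.0427]
ee_rot: [3.14, -0.002, -3.141]
force: [0.2, -0.3, 0.3]
width: 0.0877
gripper_force: 0.0
```

>>> jog_arm([
  {"dx": 0,"dy": 0,"dz": 5,"rx": 0,"ry": 0,"rz": 0,"gripper": 0},
  {"dx": 0,"dy": 0,"dz": 12,"rx": 0,"ry": 0,"rz": 0,"gripper": 0},
  {"dx": 0,"dy": 0,"dz": 19,"rx": 0,"ry": 0,"rz": 0,"gripper": 0},
  {"dx": 0,"dy": 0,"dz": 26,"rx": 0,"ry": 0,"rz": 0,"gripper": 0},
  {"dx": 0,"dy": 0,"dz": 32,"rx": 0,"ry": 0,"rz": 0,"gripper": 0},
  {"dx": 0,"dy": 0,"dz": 37,"rx": 0,"ry": 0,"rz": 0,"gripper": 0},
  {"dx": 0,"dy": 0,"dz": 40,"rx": 0,"ry": 0,"rz": 0,"gripper": 0},
  {"dx": 0,"dy": 0,"dz": 40,"rx": 0,"ry": 0,"rz": 0,"gripper": 0},
])

```text
t: 11.47
eef_pos: [0.4451, -0.3362, 0.0037]
ee_rot: [3.141, -0.001, -3.141]
force: [0.1, 0.5, -0.2]
width: 0.0874
gripper_force: 0.0
```

```bash
cat > tip.py <<'E'
from h import *
s=arm.get_state(); p=np.array(s['eef_pos']); print(p.round(4),np.round(s['force'],2),s['width'])
f=cam('scene');W=world(f)
# front faces of fingers
for sg in(1,-1):
    yc=p[1]+sg*(s['width']/2+.010)
    m=(abs(W[...,0]-p[0]-.010)<.006)&(abs(W[...,1]-yc)<.012)&(W[...,2]>p[2]-.03)&(W[...,2]<p[2]+.08)
    z=np.sort(W[m][:,2]); print(sg,len(z),z[:8].round(4),'median',np.median(z).round(3) if len(z) else '')
E
python3 tip.py
```

```text
[ 0.4451 -0.3362  0.0037] [ 0.06  0.52 -0.19] 0.08743018433965256
1 55 [-0.0069 -0.0053 -0.0039 -0.0027 -0.0025 -0.0023 -0.0012 -0.0011] median 0.02
-1 50 [-0.007  -0.0068 -0.0051 -0.0039 -0.0032 -0.0028 -0.0019 -0.0019] median 0.018
```

>>> jog_arm([
  {"dx": 0,"dy": 0,"dz": 2,"rx": 0,"ry": 0,"rz": 0,"gripper": 0},
  {"dx": 0,"dy": 0,"dz": 4,"rx": 0,"ry": 0,"rz": 0,"gripper": 0},
  {"dx": 0,"dy": 0,"dz": 5,"rx": 0,"ry": 0,"rz": 0,"gripper": 0.3},
  {"dx": 0,"dy": 0,"dz": 5,"rx": 0,"ry": 0,"rz": 0,"gripper": 0.4},
  {"dx": 0,"dy": 0,"dz": 5,"rx": 0,"ry": 0,"rz": 0,"gripper": 0.5},
  {"dx": 0,"dy": 0,"dz": 5,"rx": 0,"ry": 0,"rz": 0,"gripper": 0.6},
  {"dx": 0,"dy": 0,"dz": 5,"rx": 0,"ry": 0,"rz": 0,"gripper": 0.7},
  {"dx": 0,"dy": 0,"dz": 5,"rx": 0,"ry": 0,"rz": 0,"gripper": 1},
], force=20)

```text
t: 12.18
eef_pos: [0.4456, -0.3364, -0.0004]
ee_rot: [-3.142, 0.0, -3.141]
force: [-0.1, 0.9, 0.4]
width: 0.0532
gripper_force: 0.0
```

>>> jog_arm([
  {"dx": 0,"dy": 0,"dz": 0,"rx": 0,"ry": 0,"rz": 0,"gripper": 1},
  {"dx": 0,"dy": 0,"dz": 0,"rx": 0,"ry": 0,"rz": 0,"gripper": 1},
  {"dx": 0,"dy": 0,"dz": 0,"rx": 0,"ry": 0,"rz": 0,"gripper": 1},
  {"dx": 0,"dy": 0,"dz": 0,"rx": 0,"ry": 0,"rz": 0,"gripper": 1},
  {"dx": 0,"dy": 0,"dz": 0,"rx": 0,"ry": 0,"rz": 0,"gripper": 1},
  {"dx": 0,"dy": 0,"dz": 0,"rx": 0,"ry": 0,"rz": 0,"gripper": 1},
  {"dx": 0,"dy": 0,"dz": 0,"rx": 0,"ry": 0,"rz": 0,"gripper": 1},
  {"dx": 0,"dy": 0,"dz": 0,"rx": 0,"ry": 0,"rz": 0,"gripper": 1},
], force=35)

```text
t: 12.85
eef_pos: [0.4456, -0.3363, -0.0005]
ee_rot: [-3.142, 0.0, -3.141]
force: [-0.9, 1.2, 1.8]
width: 0.0515
gripper_force: 35.0
```

Gripped: width 51.5 mm at 35 N. I'm lifting and carrying it to the drawer.

>>> jog_arm([
  {"dx": 0,"dy": 0,"dz": -4,"rx": 0,"ry": 0,"rz": 0,"gripper": 1},
  {"dx": 0,"dy": 0,"dz": -14,"rx": 0,"ry": 0,"rz": 0,"gripper": 1},
  {"dx": 0,"dy": 0,"dz": -32,"rx": 0,"ry": 0,"rz": 0,"gripper": 1},
  {"dx": 0,"dy": 4,"dz": -54,"rx": 0,"ry": 0,"rz": 0,"gripper": 1},
  {"dx": 0,"dy": 14,"dz": -76,"rx": 0,"ry": 0,"rz": 0,"gripper": 1},
  {"dx": -4,"dy": 30,"dz": -94,"rx": 0,"ry": 0,"rz": 0,"gripper": 1},
  {"dx": -9,"dy": 52,"dz": -106,"rx": 0,"ry": 0,"rz": 0,"gripper": 1},
  {"dx": -16,"dy": 78,"dz": -110,"rx": 0,"ry": 0,"rz": 0,"gripper": 1},
])

```text
t: 13.52
eef_pos: [0.4621, -0.2585, 0.1122]
ee_rot: [-3.141, 0.003, 3.141]
force: [1.3, 0.0, -3.8]
width: 0.0513
gripper_force: 35.0
```

>>> jog_arm([
  {"dx": -9,"dy": 30,"dz": 0,"rx": 0,"ry": 0,"rz": 0,"gripper": 1},
  {"dx": -18,"dy": 62,"dz": 0,"rx": 0,"ry": 0,"rz": 0,"gripper": 1},
  {"dx": -27,"dy": 94,"dz": 0,"rx": 0,"ry": 0,"rz": 0,"gripper": 1},
  {"dx": -36,"dy": 126,"dz": 0,"rx": 0,"ry": 0,"rz": 0,"gripper": 1},
  {"dx": -45,"dy": 158,"dz": 0,"rx": 0,"ry": 0,"rz": 0,"gripper": 1},
  {"dx": -54,"dy": 188,"dz": 0,"rx": 0,"ry": 0,"rz": 0,"gripper": 1},
  {"dx": -62,"dy": 214,"dz": 0,"rx": 0,"ry": 0,"rz": 0,"gripper": 1},
  {"dx": -68,"dy": 234,"dz": 0,"rx": 0,"ry": 0,"rz": 0,"gripper": 1},
])

```text
t: 14.18
eef_pos: [0.5296, -0.0222, 0.1101]
ee_rot: [3.141, 0.0, -3.14]
force: [0.5, 0.1, -4.2]
width: 0.0509
gripper_force: 35.0
```

>>> jog_arm([
  {"dx": -6,"dy": 18,"dz": 0,"rx": 0,"ry": 0,"rz": 0,"gripper": 1},
  {"dx": -12,"dy": 34,"dz": 0,"rx": 0,"ry": 0,"rz": 0,"gripper": 1},
  {"dx": -17,"dy": 47,"dz": 0,"rx": 0,"ry": 0,"rz": 0,"gripper": 1},
  {"dx": -20,"dy": 55,"dz": 0,"rx": 0,"ry": 0,"rz": 0,"gripper": 1},
  {"dx": -21,"dy": 59,"dz": 0,"rx": 0,"ry": 0,"rz": 0,"gripper": 1},
  {"dx": -21,"dy": 59,"dz": 0,"rx": 0,"ry": 0,"rz": 0,"gripper": 1},
  {"dx": -21,"dy": 59,"dz": 0,"rx": 0,"ry": 0,"rz": 0,"gripper": 1},
  {"dx": -21,"dy": 59,"dz": 0,"rx": 0,"ry": 0,"rz": 0,"gripper": 1},
])

```text
t: 14.85
eef_pos: [0.5498, 0.034, 0.1094]
ee_rot: [-3.141, -0.001, -3.142]
force: [-0.7, -0.5, -3.6]
width: 0.0515
gripper_force: 35.0
```

Run:
```python
from h import *
s=arm.get_state(); p=np.array(s['eef_pos']); print(p.round(4),np.round(s['force'],2),s['width'],s['gripper_force'])
f=cam('scene');W=world(f); save('s6.png',cv2.resize(f['frame'][120:285,200:380],None,fx=3.6,fy=3.6,interpolation=cv2.INTER_CUBIC))
m=(abs(W[...,2]-.085)<.006)&(W[...,0]>.56)&(W[...,0]<.9)&(abs(W[...,1]-.035)<.2)&(f['frame'][...,1]>f['frame'][...,0]*1.3)
Q=W[m]; R=cv2.minAreaRect((Q[:,:2]*1000).astype(np.float32)); print('roof',R,'front x',np.percentile(Q[:,0],1))
t=cam('top'); print('top view roof/front from first look stands')
```

```text
[0.5498 0.034  0.1094] [-0.65 -0.49 -3.63] 0.05151739626772708 34.99917268753052
roof ((729.06591796875, 31.607254028320312), (222.16403198242188, 208.84243774414062), 89.6480712890625) front x 0.6304648520411055
top view roof/front from first look stands
```

View pics/s6.png

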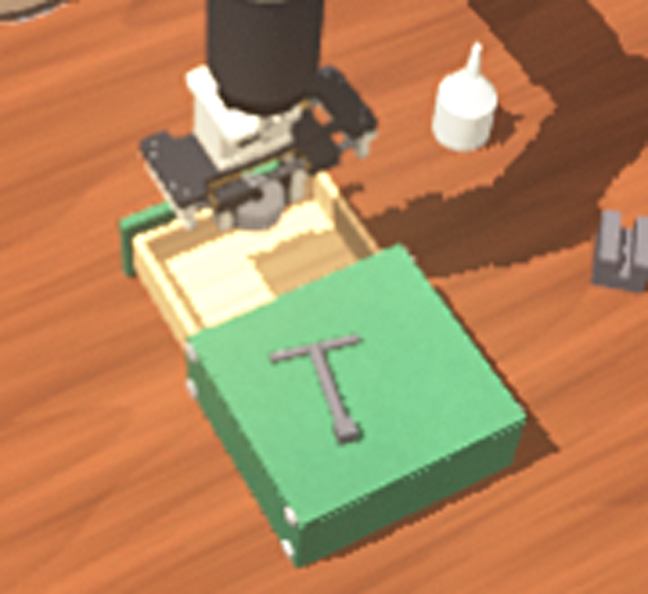

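The gear hangs level over the drawer, at about (262,203) in the crop, and the oil can is well clear. I'll check the lowest point of the gripper's end posts against the drawer walls, then lower.

Run:
```python
from h import *
s=arm.get_state(); p=np.array(s['eef_pos'])
f=cam('scene');W=world(f)
for sg in(1,-1):
    m=(abs(W[...,0]-p[0])<.045)&(abs(W[...,1]-p[1]-sg*.088)<.018)&(W[...,2]>.095)&(W[...,2]<.3)
    z=np.sort(W[m][:,2]); print(sg,len(z),z[:12].round(3))
    lo=W[m][W[m][:,2]<z[0]+.02]; print(lo.min(0).round(3),lo.max(0).round(3))
m=(abs(W[...,0]-p[0])<.045)&(abs(W[...,1]-p[1])<.05)&(W[...,2]>.08)&(W[...,2]<.2); print('gear/tips low',np.sort(W[m][:,2])[:12].round(3))
m=(W[...,2]>.045)&(W[...,2]<.07)&(W[...,0]>.5)&(W[...,0]<.62)&(abs(W[...,1]-.035)<.12); y=W[m][:,1]; print('wall tops y',np.percentile(y[y<.03],[5,50,95]).round(3),np.percentile(y[y>.03],[5,50,95]).round(3))
```

```text
1 183 [0.18  0.183 0.184 0.184 0.185 0.185 0.185 0.188 0.189 0.189 0.189 0.191]
[0.532 0.104 0.18 ] [0.59 0.12 0.2 ]
-1 269 [0.18  0.182 0.183 0.183 0.183 0.183 0.183 0.183 0.184 0.185 0.185 0.186]
[ 0.518 -0.058  0.18 ] [ 0.59  -0.036  0.198]
gear/tips low [0.109 0.109 0.11  0.11  0.11  0.11  0.112 0.113 0.113 0.113 0.114 0.114]
wall tops y [-0.066 -0.064 -0.06 ] [0.125 0.128 0.133]
```

>>> jog_arm([
  {"dx": 0,"dy": 0,"dz": 8,"rx": 0,"ry": 0,"rz": 0,"gripper": 1},
  {"dx": 0,"dy": 0,"dz": 22,"rx": 0,"ry": 0,"rz": 0,"gripper": 1},
  {"dx": 0,"dy": 0,"dz": 38,"rx": 0,"ry": 0,"rz": 0,"gripper": 1},
  {"dx": 0,"dy": 0,"dz": 54,"rx": 0,"ry": 0,"rz": 0,"gripper": 1},
  {"dx": 0,"dy": 0,"dz": 68,"rx": 0,"ry": 0,"rz": 0,"gripper": 1},
  {"dx": 0,"dy": 0,"dz": 78,"rx": 0,"ry": 0,"rz": 0,"gripper": 1},
  {"dx": 0,"dy": 0,"dz": 84,"rx": 0,"ry": 0,"rz": 0,"gripper": 1},
  {"dx": 0,"dy": 0,"dz": 86,"rx": 0,"ry": 0,"rz": 0,"gripper": 1},
])

```text
t: 15.67
eef_pos: [0.5497, 0.0344, 0.0223]
ee_rot: [-3.141, -0.002, -3.141]
force: [-0.3, -0.0, -4.1]
width: 0.0509
gripper_force: 35.0
```

>>> jog_arm([
  {"dx": 0,"dy": 0,"dz": 0,"rx": 0,"ry": 0,"rz": 0,"gripper": 1},
  {"dx": 0,"dy": 0,"dz": 0.5,"rx": 0,"ry": 0,"rz": 0,"gripper": 1},
  {"dx": 0,"dy": 0,"dz": 1,"rx": 0,"ry": 0,"rz": 0,"gripper": 1},
  {"dx": 0,"dy": 0,"dz": 1.5,"rx": 0,"ry": 0,"rz": 0,"gripper": 1},
  {"dx": 0,"dy": 0,"dz": 2,"rx": 0,"ry": 0,"rz": 0,"gripper": 1},
  {"dx": 0,"dy": 0,"dz": 2.5,"rx": 0,"ry": 0,"rz": 0,"gripper": 1},
  {"dx": 0,"dy": 0,"dz": 2.5,"rx": 0,"ry": 0,"rz": 0,"gripper": 1},
  {"dx": 0,"dy": 0,"dz": 2.5,"rx": 0,"ry": 0,"rz": 0,"gripper": 1},
])

```text
t: 16.33
eef_pos: [0.5503, 0.0347, 0.021]
ee_rot: [3.142, 0.0, -3.141]
force: [0.3, -0.4, -4.4]
width: 0.0511
gripper_force: 35.0
```

Not touching yet; easing down in half-millimetre steps.

>>> jog_arm([
  {"dx": 0,"dy": 0,"dz": 0.5,"rx": 0,"ry": 0,"rz": 0,"gripper": 1},
  {"dx": 0,"dy": 0,"dz": 0.5,"rx": 0,"ry": 0,"rz": 0,"gripper": 1},
  {"dx": 0,"dy": 0,"dz": 1,"rx": 0,"ry": 0,"rz": 0,"gripper": 1},
  {"dx": 0,"dy": 0,"dz": 1,"rx": 0,"ry": 0,"rz": 0,"gripper": 1},
  {"dx": 0,"dy": 0,"dz": 1,"rx": 0,"ry": 0,"rz": 0,"gripper": 1},
  {"dx": 0,"dy": 0,"dz": 1,"rx": 0,"ry": 0,"rz": 0,"gripper": 1},
  {"dx": 0,"dy": 0,"dz": 1,"rx": 0,"ry": 0,"rz": 0,"gripper": 1},
  {"dx": 0,"dy": 0,"dz": 1,"rx": 0,"ry": 0,"rz": 0,"gripper": 1},
])

```text
t: 17.0
eef_pos: [0.5503, 0.0347, 0.02]
ee_rot: [-3.142, 0.0, -3.141]
force: [-0.2, -0.2, -3.8]
width: 0.0513
gripper_force: 35.0
```

>>> jog_arm([
  {"dx": 0,"dy": 0,"dz": 0.5,"rx": 0,"ry": 0,"rz": 0,"gripper": 1},
  {"dx": 0,"dy": 0,"dz": 0.5,"rx": 0,"ry": 0,"rz": 0,"gripper": 1},
  {"dx": 0,"dy": 0,"dz": 1,"rx": 0,"ry": 0,"rz": 0,"gripper": 1},
  {"dx": 0,"dy": 0,"dz": 1,"rx": 0,"ry": 0,"rz": 0,"gripper": 1},
  {"dx": 0,"dy": 0,"dz": 1,"rx": 0,"ry": 0,"rz": 0,"gripper": 1},
  {"dx": 0,"dy": 0,"dz": 1,"rx": 0,"ry": 0,"rz": 0,"gripper": 1},
  {"dx": 0,"dy": 0,"dz": 1,"rx": 0,"ry": 0,"rz": 0,"gripper": 1},
  {"dx": 0,"dy": 0,"dz": 1,"rx": 0,"ry": 0,"rz": 0,"gripper": 1},
])

```text
t: 17.67
eef_pos: [0.5508, 0.0348, 0.0195]
ee_rot: [3.141, 0.001, -3.141]
force: [-0.5, -1.8, 5.2]
width: 0.051
gripper_force: 35.0
```

It has touched down at z = 0.0195, just where expected. Releasing.

>>> jog_arm([
  {"dx": 0,"dy": 0,"dz": -0.5,"rx": 0,"ry": 0,"rz": 0,"gripper": 0.2},
  {"dx": 0,"dy": 0,"dz": -0.5,"rx": 0,"ry": 0,"rz": 0,"gripper": 0.2},
  {"dx": 0,"dy": 0,"dz": -0.5,"rx": 0,"ry": 0,"rz": 0,"gripper": 0.2},
  {"dx": 0,"dy": 0,"dz": -0.5,"rx": 0,"ry": 0,"rz": 0,"gripper": 0.2},
  {"dx": 0,"dy": 0,"dz": -0.5,"rx": 0,"ry": 0,"rz": 0,"gripper": 0.2},
  {"dx": 0,"dy": 0,"dz": -0.5,"rx": 0,"ry": 0,"rz": 0,"gripper": 0.2},
  {"dx": 0,"dy": 0,"dz": -0.5,"rx": 0,"ry": 0,"rz": 0,"gripper": 0.2},
  {"dx": 0,"dy": 0,"dz": -0.5,"rx": 0,"ry": 0,"rz": 0,"gripper": 0.2},
])

```text
t: 18.33
eef_pos: [0.5502, 0.0347, 0.0194]
ee_rot: [-3.142, -0.0, -3.141]
force: [-0.1, 1.0, -0.5]
width: 0.0699
gripper_force: 0.0
```

>>> jog_arm([
  {"dx": 0,"dy": 0,"dz": -3,"rx": 0,"ry": 0,"rz": 0,"gripper": 0.2},
  {"dx": 0,"dy": 0,"dz": -10,"rx": 0,"ry": 0,"rz": 0,"gripper": 0.2},
  {"dx": 0,"dy": 0,"dz": -22,"rx": 0,"ry": 0,"rz": 0,"gripper": 0.2},
  {"dx": 0,"dy": 0,"dz": -40,"rx": 0,"ry": 0,"rz": 0,"gripper": 0.2},
  {"dx": 0,"dy": 0,"dz": -60,"rx": 0,"ry": 0,"rz": 0,"gripper": 0.2},
  {"dx": 0,"dy": 0,"dz": -80,"rx": 0,"ry": 0,"rz": 0,"gripper": 0.2},
  {"dx": 0,"dy": 0,"dz": -95,"rx": 0,"ry": 0,"rz": 0,"gripper": 0.2},
  {"dx": 0,"dy": 0,"dz": -100,"rx": 0,"ry": 0,"rz": 0,"gripper": 0.2},
])

```text
t: 19.0
eef_pos: [0.5517, 0.0351, 0.1228]
ee_rot: [3.14, 0.004, -3.14]
force: [0.2, -0.4, 0.1]
width: 0.0704
gripper_force: 0.0
```

>>> jog_arm([
  {"dx": 10,"dy": 0,"dz": 0,"rx": 0,"ry": 0,"rz": 0,"gripper": 1},
  {"dx": 30,"dy": 0,"dz": 0,"rx": 0,"ry": 0,"rz": 0,"gripper": 1},
  {"dx": 55,"dy": 0,"dz": 0,"rx": 0,"ry": 0,"rz": 0,"gripper": 1},
  {"dx": 80,"dy": 0,"dz": 0,"rx": 0,"ry": 0,"rz": 0,"gripper": 1},
  {"dx": 102,"dy": 0,"dz": 0,"rx": 0,"ry": 0,"rz": 0,"gripper": 1},
  {"dx": 118,"dy": 0,"dz": 0,"rx": 0,"ry": 0,"rz": 0,"gripper": 1},
  {"dx": 125,"dy": 0,"dz": 0,"rx": 0,"ry": 0,"rz": 0,"gripper": 1},
  {"dx": 125,"dy": 0,"dz": 0,"rx": 0,"ry": 0,"rz": 0,"gripper": 1},
])

```text
t: 19.67
eef_pos: [0.4234, 0.0343, 0.1192]
ee_rot: [3.141, -0.001, -3.14]
force: [0.7, -0.7, 0.1]
width: 0.0221
gripper_force: 0.0
```

Run:
```python
from h import *
s=arm.get_state(); print(np.round(s['eef_pos'],4),s['width'])
f=cam('scene'); W=world(f); z=W[...,2]
save('s7.png',cv2.resize(f['frame'][120:285,200:380],None,fx=3.6,fy=3.6,interpolation=cv2.INTER_CUBIC))
im=f['frame'].astype(int)
m=(abs(W[...,0]-.55)<.04)&(abs(W[...,1]-.035)<.04)&(z>.036)&(z<.056)
P=W[m]; print('gear',len(P),cv2.minEnclosingCircle((P[:,:2]*1000).astype(np.float32)),np.median(P[:,2]))
m=(abs(z-.083)<.004)&(W[...,0]>.46)&(W[...,0]<.51)&(abs(W[...,1]-.035)<.13)
P=W[m]; print('front',len(P),cv2.minAreaRect((P[:,:2]*1000).astype(np.float32)))
```

```text
[0.4234 0.0343 0.1192] 0.022124675916738373
gear 166 ((547.9409790039062, 31.496326446533203), 28.589765548706055) 0.044358127481002874
front 177 ((486.4925231933594, 34.396644592285156), (15.279865264892578, 216.02415466308594), 0.18958540260791779)
```

View pics/s7.png

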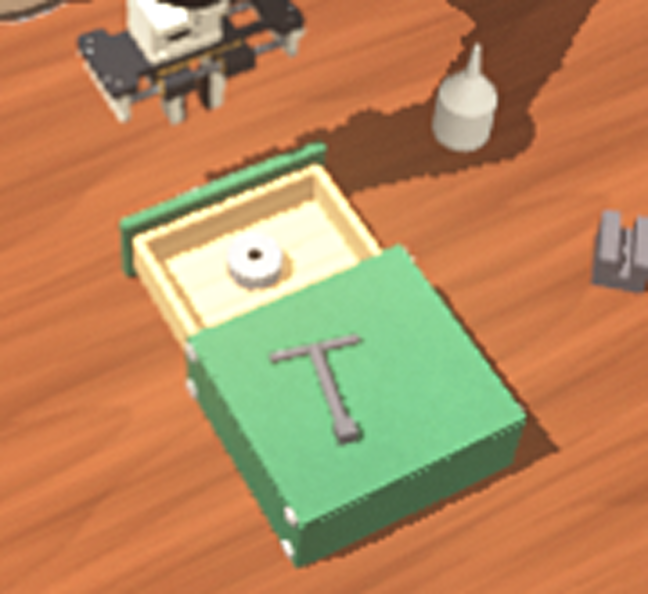

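The gear, at (255,260) in the crop, lies flat on the drawer floor with its top at z≈0.0445, clear of the walls. Next I lower the closed fingers in front of the pull.

>>> jog_arm([
  {"dx": 0,"dy": 0,"dz": 8,"rx": 0,"ry": 0,"rz": 0,"gripper": 1},
  {"dx": 0,"dy": 0,"dz": 24,"rx": 0,"ry": 0,"rz": 0,"gripper": 1},
  {"dx": 0,"dy": 0,"dz": 44,"rx": 0,"ry": 0,"rz": 0,"gripper": 1},
  {"dx": 0,"dy": 0,"dz": 64,"rx": 0,"ry": 0,"rz": 0,"gripper": 1},
  {"dx": 0,"dy": 0,"dz": 79,"rx": 0,"ry": 0,"rz": 0,"gripper": 1},
  {"dx": 0,"dy": 0,"dz": 86,"rx": 0,"ry": 0,"rz": 0,"gripper": 1},
  {"dx": 0,"dy": 0,"dz": 88,"rx": 0,"ry": 0,"rz": 0,"gripper": 1},
  {"dx": 0,"dy": 0,"dz": 88,"rx": 0,"ry": 0,"rz": 0,"gripper": 1},
])

```text
t: 20.38
eef_pos: [0.4254, 0.0344, 0.0308]
ee_rot: [-3.141, -0.001, -3.141]
force: [0.1, -0.2, 1.0]
width: 0.0003
gripper_force: 0.0
```

>>> jog_arm([
  {"dx": -4,"dy": 0,"dz": 0,"rx": 0,"ry": 0,"rz": 0,"gripper": 1},
  {"dx": -10,"dy": 0,"dz": 0,"rx": 0,"ry": 0,"rz": 0,"gripper": 1},
  {"dx": -15,"dy": 0,"dz": 0,"rx": 0,"ry": 0,"rz": 0,"gripper": 1},
  {"dx": -20,"dy": 0,"dz": 0,"rx": 0,"ry": 0,"rz": 0,"gripper": 1},
  {"dx": -24,"dy": 0,"dz": 0,"rx": 0,"ry": 0,"rz": 0,"gripper": 1},
  {"dx": -28,"dy": 0,"dz": 0,"rx": 0,"ry": 0,"rz": 0,"gripper": 1},
  {"dx": -32,"dy": 0,"dz": 0,"rx": 0,"ry": 0,"rz": 0,"gripper": 1},
  {"dx": -36,"dy": 0,"dz": 0,"rx": 0,"ry": 0,"rz": 0,"gripper": 1},
])

```text
t: 21.05
eef_pos: [0.4615, 0.0346, 0.0315]
ee_rot: [-3.141, -0.0, -3.141]
force: [-1.9, -0.0, 1.3]
width: 0.0007
gripper_force: 0.5
```

>>> jog_arm([
  {"dx": -5,"dy": 0,"dz": 0,"rx": 0,"ry": 0,"rz": 0,"gripper": 1},
  {"dx": -10,"dy": 0,"dz": 0,"rx": 0,"ry": 0,"rz": 0,"gripper": 1},
  {"dx": -15,"dy": 0,"dz": 0,"rx": 0,"ry": 0,"rz": 0,"gripper": 1},
  {"dx": -20,"dy": 0,"dz": 0,"rx": 0,"ry": 0,"rz": 0,"gripper": 1},
  {"dx": -25,"dy": 0,"dz": 0,"rx": 0,"ry": 0,"rz": 0,"gripper": 1},
  {"dx": -30,"dy": 0,"dz": 0,"rx": 0,"ry": 0,"rz": 0,"gripper": 1},
  {"dx": -35,"dy": 0,"dz": 0,"rx": 0,"ry": 0,"rz": 0,"gripper": 1},
  {"dx": -40,"dy": 0,"dz": 0,"rx": 0,"ry": 0,"rz": 0,"gripper": 1},
])

```text
t: 21.72
eef_pos: [0.5017, 0.0347, 0.0314]
ee_rot: [-3.142, -0.0, -3.141]
force: [-0.5, -1.3, -0.8]
width: 0.0008
gripper_force: 0.5
```

>>> jog_arm([
  {"dx": -5,"dy": 0,"dz": 0,"rx": 0,"ry": 0,"rz": 0,"gripper": 1},
  {"dx": -10,"dy": 0,"dz": 0,"rx": 0,"ry": 0,"rz": 0,"gripper": 1},
  {"dx": -15,"dy": 0,"dz": 0,"rx": 0,"ry": 0,"rz": 0,"gripper": 1},
  {"dx": -20,"dy": 0,"dz": 0,"rx": 0,"ry": 0,"rz": 0,"gripper": 1},
  {"dx": -25,"dy": 0,"dz": 0,"rx": 0,"ry": 0,"rz": 0,"gripper": 1},
  {"dx": -30,"dy": 0,"dz": 0,"rx": 0,"ry": 0,"rz": 0,"gripper": 1},
  {"dx": -34,"dy": 0,"dz": 0,"rx": 0,"ry": 0,"rz": 0,"gripper": 1},
  {"dx": -36,"dy": 0,"dz": 0,"rx": 0,"ry": 0,"rz": 0,"gripper": 1},
])

```text
t: 22.38
eef_pos: [0.5382, 0.0349, 0.0315]
ee_rot: [3.141, 0.001, -3.141]
force: [-0.6, -0.7, -0.8]
width: 0.0001
gripper_force: 0.3
```

```bash
cat > d.py <<'E'
from h import *
s=arm.get_state(); p=np.array(s['eef_pos']); print(p.round(4),np.round(s['force'],2))
f=cam('scene'); W=world(f); z=W[...,2]; im=f['frame'].astype(int); g=im[...,1]>im[...,0]*1.3
m=g&(abs(z-.083)<.006)&(W[...,0]<.9)&(abs(W[...,1]-.035)<.09)&(W[...,0]>p[0])
h,e=np.histogram(W[m][:,0],bins=np.arange(.46,.70,.005)); print([(round(a,3),int(b)) for a,b in zip(e,h) if b])
E
python3 d.py
```

```text
[0.5382 0.0349 0.0315] [-0.61 -0.66 -0.8 ]
[(np.float64(0.57), 29), (np.float64(0.575), 74), (np.float64(0.58), 28), (np.float64(0.62), 2), (np.float64(0.625), 56), (np.float64(0.63), 66), (np.float64(0.635), 69), (np.float64(0.64), 74), (np.float64(0.645), 68), (np.float64(0.65), 62), (np.float64(0.655), 73), (np.float64(0.66), 74), (np.float64(0.665), 66), (np.float64(0.67), 77), (np.float64(0.675), 65), (np.float64(0.68), 55), (np.float64(0.685), 51), (np.float64(0.69), 50)]
```

>>> jog_arm([
  {"dx": -4,"dy": 0,"dz": 0,"rx": 0,"ry": 0,"rz": 0,"gripper": 1},
  {"dx": -8,"dy": 0,"dz": 0,"rx": 0,"ry": 0,"rz": 0,"gripper": 1},
  {"dx": -12,"dy": 0,"dz": 0,"rx": 0,"ry": 0,"rz": 0,"gripper": 1},
  {"dx": -16,"dy": 0,"dz": 0,"rx": 0,"ry": 0,"rz": 0,"gripper": 1},
  {"dx": -20,"dy": 0,"dz": 0,"rx": 0,"ry": 0,"rz": 0,"gripper": 1},
  {"dx": -24,"dy": 0,"dz": 0,"rx": 0,"ry": 0,"rz": 0,"gripper": 1},
  {"dx": -27,"dy": 0,"dz": 0,"rx": 0,"ry": 0,"rz": 0,"gripper": 1},
  {"dx": -29,"dy": 0,"dz": 0,"rx": 0,"ry": 0,"rz": 0,"gripper": 1},
])

```text
t: 23.1
eef_pos: [0.5659, 0.0346, 0.0313]
ee_rot: [-3.141, -0.002, -3.141]
force: [-9.3, 2.7, 4.6]
width: 0.0004
gripper_force: 4.0
```

>>> jog_arm([
  {"dx": -1,"dy": 0,"dz": 0,"rx": 0,"ry": 0,"rz": 0,"gripper": 1},
  {"dx": -2,"dy": 0,"dz": 0,"rx": 0,"ry": 0,"rz": 0,"gripper": 1},
  {"dx": -3,"dy": 0,"dz": 0,"rx": 0,"ry": 0,"rz": 0,"gripper": 1},
  {"dx": -4,"dy": 0,"dz": 0,"rx": 0,"ry": 0,"rz": 0,"gripper": 1},
  {"dx": -5,"dy": 0,"dz": 0,"rx": 0,"ry": 0,"rz": 0,"gripper": 1},
  {"dx": -6,"dy": 0,"dz": 0,"rx": 0,"ry": 0,"rz": 0,"gripper": 1},
  {"dx": -7,"dy": 0,"dz": 0,"rx": 0,"ry": 0,"rz": 0,"gripper": 1},
  {"dx": -8,"dy": 0,"dz": 0,"rx": 0,"ry": 0,"rz": 0,"gripper": 1},
])

```text
t: 23.77
eef_pos: [0.5743, 0.0347, 0.0313]
ee_rot: [-3.141, -0.0, -3.141]
force: [-1.3, 0.0, 0.4]
width: 0.0006
gripper_force: 0.5
```

```bash
python3 d.py
```

```text
[0.5743 0.0347 0.0313] [-1.33  0.    0.39]
[(np.float64(0.605), 22), (np.float64(0.61), 78), (np.float64(0.615), 33), (np.float64(0.62), 15), (np.float64(0.625), 74), (np.float64(0.63), 62), (np.float64(0.635), 77), (np.float64(0.64), 71), (np.float64(0.645), 61), (np.float64(0.65), 84), (np.float64(0.655), 56), (np.float64(0.66), 71), (np.float64(0.665), 75), (np.float64(0.67), 70), (np.float64(0.675), 66), (np.float64(0.68), 56), (np.float64(0.685), 52), (np.float64(0.69), 52)]
```

>>> jog_arm([
  {"dx": -0.5,"dy": 0,"dz": 0,"rx": 0,"ry": 0,"rz": 0,"gripper": 1},
  {"dx": -1,"dy": 0,"dz": 0,"rx": 0,"ry": 0,"rz": 0,"gripper": 1},
  {"dx": -1.5,"dy": 0,"dz": 0,"rx": 0,"ry": 0,"rz": 0,"gripper": 1},
  {"dx": -2,"dy": 0,"dz": 0,"rx": 0,"ry": 0,"rz": 0,"gripper": 1},
  {"dx": -2.5,"dy": 0,"dz": 0,"rx": 0,"ry": 0,"rz": 0,"gripper": 1},
  {"dx": -3,"dy": 0,"dz": 0,"rx": 0,"ry": 0,"rz": 0,"gripper": 1},
  {"dx": -3.5,"dy": 0,"dz": 0,"rx": 0,"ry": 0,"rz": 0,"gripper": 1},
  {"dx": -4,"dy": 0,"dz": 0,"rx": 0,"ry": 0,"rz": 0,"gripper": 1},
])

```text
t: 24.48
eef_pos: [0.5783, 0.0348, 0.0315]
ee_rot: [3.142, 0.0, -3.141]
force: [-0.4, -0.7, 0.6]
width: 0.0003
gripper_force: 0.0
```

```bash
python3 d.py
```

```text
[0.5783 0.0348 0.0315] [-0.41 -0.71  0.58]
[(np.float64(0.61), 5), (np.float64(0.615), 55), (np.float64(0.62), 58), (np.float64(0.625), 67), (np.float64(0.63), 63), (np.float64(0.635), 74), (np.float64(0.64), 74), (np.float64(0.645), 58), (np.float64(0.65), 78), (np.float64(0.655), 67), (np.float64(0.66), 74), (np.float64(0.665), 74), (np.float64(0.67), 72), (np.float64(0.675), 62), (np.float64(0.68), 58), (np.float64(0.685), 45), (np.float64(0.69), 57)]
```

>>> jog_arm([
  {"dx": -0.5,"dy": 0,"dz": 0,"rx": 0,"ry": 0,"rz": 0,"gripper": 1},
  {"dx": -1,"dy": 0,"dz": 0,"rx": 0,"ry": 0,"rz": 0,"gripper": 1},
  {"dx": -1.5,"dy": 0,"dz": 0,"rx": 0,"ry": 0,"rz": 0,"gripper": 1},
  {"dx": -2,"dy": 0,"dz": 0,"rx": 0,"ry": 0,"rz": 0,"gripper": 1},
  {"dx": -2.5,"dy": 0,"dz": 0,"rx": 0,"ry": 0,"rz": 0,"gripper": 1},
  {"dx": -3,"dy": 0,"dz": 0,"rx": 0,"ry": 0,"rz": 0,"gripper": 1},
  {"dx": -3.5,"dy": 0,"dz": 0,"rx": 0,"ry": 0,"rz": 0,"gripper": 1},
  {"dx": -4,"dy": 0,"dz": 0,"rx": 0,"ry": 0,"rz": 0,"gripper": 1},
])

```text
t: 25.2
eef_pos: [0.5818, 0.0347, 0.0314]
ee_rot: [-3.141, -0.001, -3.141]
force: [-2.3, 0.7, 2.2]
width: 0.0004
gripper_force: 1.6
```

```bash
python3 d.py
```

```text
[0.5818 0.0347 0.0314] [-2.3   0.7   2.22]
[(np.float64(0.61), 5), (np.float64(0.615), 56), (np.float64(0.62), 59), (np.float64(0.625), 62), (np.float64(0.63), 69), (np.float64(0.635), 68), (np.float64(0.64), 72), (np.float64(0.645), 66), (np.float64(0.65), 75), (np.float64(0.655), 69), (np.float64(0.66), 77), (np.float64(0.665), 69), (np.float64(0.67), 71), (np.float64(0.675), 62), (np.float64(0.68), 50), (np.float64(0.685), 59), (np.float64(0.69), 52)]
```

The drawer is now up against its stop: its front did not move and the force is starting to rise. I'll back away and check that it stays shut.

>>> jog_arm([
  {"dx": 5,"dy": 0,"dz": 0,"rx": 0,"ry": 0,"rz": 0,"gripper": 1},
  {"dx": 15,"dy": 0,"dz": 0,"rx": 0,"ry": 0,"rz": 0,"gripper": 1},
  {"dx": 35,"dy": 0,"dz": 0,"rx": 0,"ry": 0,"rz": 0,"gripper": 1},
  {"dx": 60,"dy": 0,"dz": 0,"rx": 0,"ry": 0,"rz": 0,"gripper": 1},
  {"dx": 85,"dy": 0,"dz": -15,"rx": 0,"ry": 0,"rz": 0,"gripper": 1},
  {"dx": 105,"dy": 0,"dz": -40,"rx": 0,"ry": 0,"rz": 0,"gripper": 1},
  {"dx": 115,"dy": 0,"dz": -60,"rx": 0,"ry": 0,"rz": 0,"gripper": 1},
  {"dx": 115,"dy": 0,"dz": -70,"rx": 0,"ry": 0,"rz": 0,"gripper": 1},
])

```text
t: 25.92
eef_pos: [0.4652, 0.0345, 0.1036]
ee_rot: [3.14, 0.002, -3.14]
force: [-0.7, -0.7, 0.2]
width: 0.0004
gripper_force: 0.0
```

>>> jog_arm([
  {"dx": 0,"dy": 0,"dz": 0,"rx": 0,"ry": 0,"rz": 0,"gripper": 1},
  {"dx": 0,"dy": 0,"dz": 0,"rx": 0,"ry": 0,"rz": 0,"gripper": 1},
  {"dx": 0,"dy": 0,"dz": 0,"rx": 0,"ry": 0,"rz": 0,"gripper": 1},
  {"dx": 0,"dy": 0,"dz": 0,"rx": 0,"ry": 0,"rz": 0,"gripper": 1},
  {"dx": 0,"dy": 0,"dz": 0,"rx": 0,"ry": 0,"rz": 0,"gripper": 1},
  {"dx": 0,"dy": 0,"dz": 0,"rx": 0,"ry": 0,"rz": 0,"gripper": 1},
  {"dx": 0,"dy": 0,"dz": 0,"rx": 0,"ry": 0,"rz": 0,"gripper": 1},
  {"dx": 0,"dy": 0,"dz": 0,"rx": 0,"ry": 0,"rz": 0,"gripper": 1},
])

```text
t: 26.58
eef_pos: [0.4672, 0.0346, 0.1011]
ee_rot: [-3.141, -0.001, -3.141]
force: [-0.9, -0.0, -0.1]
width: 0.0003
gripper_force: 0.0
```

```bash
python3 d.py
python3 - <<'E'
from h import *
f=cam('scene'); W=world(f); z=W[...,2]; im=f['frame'].astype(int)
a=cv2.cvtColor(cv2.imread('pics/scene0.png'),cv2.COLOR_BGR2RGB).astype(int)
d=np.abs(im-a).max(-1)>60
for n,P in {'key':[.72,.035,.09],'vee':[.68,.36,.04],'can':[.5,.3,.06]}.items(): print(n,proj(f,P)[0].round())
print('can/vee/key diff px',d[130:165,318:345].sum(),d[175:202,360:388].sum(),d[208:245,274:305].sum())
g=(im[...,1]>im[...,0]*1.3)&(W[...,0]>.5)&(W[...,0]<.9)&(abs(z-.083)<.006)
print('green x extent (depth should be ~.22)',np.percentile(W[g][:,0],[.5,99.5]).round(3))
E
```

```text
[0.4672 0.0346 0.1011] [-0.85 -0.04 -0.14]
[(np.float64(0.61), 4), (np.float64(0.615), 64), (np.float64(0.62), 48), (np.float64(0.625), 70), (np.float64(0.63), 56), (np.float64(0.635), 79), (np.float64(0.64), 70), (np.float64(0.645), 59), (np.float64(0.65), 71), (np.float64(0.655), 81), (np.float64(0.66), 63), (np.float64(0.665), 67), (np.float64(0.67), 73), (np.float64(0.675), 59), (np.float64(0.68), 55), (np.float64(0.685), 60), (np.float64(0.69), 52)]
key [297. 221.]
vee [370. 183.]
can [328. 150.]
can/vee/key diff px 490 0 0
green x extent (depth should be ~.22) [0.615 0.833]
```

The drawer stays seated, with green extent 0.615–0.833 m, which is the chest's 220 mm depth. The key and vee block images are unchanged. The can's pixels differ, most likely from the arm's shadow, since the arm stayed well clear of it. Handing in.

```bash
python3 -c "
from station import arm
print(arm.job_done())"
```

```text
the job is handed in; nothing more can be done
None
```

The gear was set down flat on the drawer floor and released, the drawer was pushed past its catch and stayed shut, and the job was handed in at about 27 s; the arm did not touch the oil can, chuck key or vee block, though I confirmed only the key and vee block as unmoved by image comparison.

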